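# Transfer injectors to the delivery tray in cylinder order

### The job

Move the four diesel injectors from the bare aluminium drain tray to the black delivery tray, keeping their order counted from the tall ball-headed pin that marks cylinder one on each tray: the injector nearest the pin on the drain tray goes in the cradle nearest the pin on the delivery tray, and so on along the row. Lay each one fully down in its own cradle with the nozzle pointing away from the robot and the supports under its barrel just as they were on the drain tray, and set it down gently, never dropping it.

Things in the scene. Friction and masses are not known exactly. Their poses are not given: they have to be found in the camera images.
- injector_a: Injector, bright head 28 mm across with black box connector on top (26 mm over axis), to x -46 mm. All four: 0.35 kg, dark round barrel 22 mm thick from x -10 to +90, bright nozzle to +134 mm. Origin on the axis, 45 mm above table; x along axis to the nozzle, z up. V supports (12 mm thick) touch the barrel at x 0 and +70; grip it across at x +35 mm, near its balance.
- injector_b: Diesel injector with a slim stepped head, narrower than the barrel (18 then 13 mm across), ending at x = -64 mm. Barrel, nozzle, origin, axes and grip as injector_a.
- injector_c: Diesel injector with a dark head 24 mm across and a bright inlet stub slanting up and back (32 mm above the axis); the head ends at x = -50 mm. Barrel, nozzle, origin, axes and grip as injector_a.
- injector_d: Diesel injector with a short brass collar 28 mm across and a black square plug 22 mm wide behind it, ending at x = -38 mm. Barrel, nozzle, origin, axes and grip as injector_a.
- cradle_a: Holds injector_a at the start. One of four identical aluminium cradles fixed on the drain tray, 72 mm apart; which is in which place varies. Two V supports, 12 mm thick, 70 mm apart, arms to 48 mm above the table, on a 94 x 44 x 6 mm footplate. Origin under the footplate's centre, 8 mm above the table; x along the injector, towards its nozzle.
- cradle_b: Holds injector_b at the start. Cradle on the drain tray, identical to cradle_a in form, origin and axes.
- cradle_c: Holds injector_c at the start. Cradle on the drain tray, identical to cradle_a in form, origin and axes.
- cradle_d: Holds injector_d at the start. Cradle on the drain tray, identical to cradle_a in form, origin and axes.
- drain_pin: Upright steel pin 10 mm thick with a 16 mm ball on top, 63 mm above the table, on the drain tray at either end of the row (a flat black button marks the other): its end is cylinder one. Origin at its foot, 8 mm above the table, 34 mm further out along the row than the end cradle's centre and 60 mm from the row's centre line, on the robot's side.
- delivery_tray: Fixed black tray 160 x 310 mm, base 8 mm, rims 14 mm. Origin at its underside's centre, on the table; x away from the robot (as nozzles must point), y along the row. Four grey cradles, formed like cradle_a, centred at x 0, y +108, +36, -36, -108 mm. An injector lying in one has its origin at x -35, z 45 mm. Pin, 63 mm high, at x -60, y +142: cylinder one is at y +108.
Not all that is in view belongs to the job. What is shaped like the injector_d but pink is not meant.

How it is judged:
At the end, for the whole second after the job is handed in: Each injector lies in the delivery cradle with the same place from its pin as it had from the drain pin: within 10 mm across, 12 mm along, 5 mm in height and 0.12 rad of the tray's x, nozzle away from the robot, released and at rest (((horizontal distance between cradle_a and drain_pin between 0.03 and 0.0954 m and y of injector_a in the frame of delivery_tray between 0.098 and 0.118 m) or (horizontal distance between cradle_a and drain_pin between 0.0954 and 0.1548 m and y of injector_a in the frame of delivery_tray between 0.026 and 0.046 m) or (horizontal distance between cradle_a and drain_pin between 0.1548 and 0.2225 m and y of injector_a in the frame of delivery_tray between -0.046 and -0.026 m) or (horizontal distance between cradle_a and drain_pin between 0.2225 and 0.32 m and y of injector_a in the frame of delivery_tray between -0.118 and -0.098 m)) and x of injector_a in the frame of delivery_tray between -0.047 and -0.023 m and z of injector_a in the frame of delivery_tray between 0.04 and 0.05 m and angle between the x axis of each of injector_a, injector_b, injector_c, injector_d and the x axis of delivery_tray, either way round below 0.12 rad and linear speed of each of injector_a, injector_b, injector_c, injector_d below 0.02 m/s and angular speed of each of injector_a, injector_b, injector_c, injector_d below 0.2 rad/s and contact force between the fingers and injector_a below 0.1 N and ((horizontal distance between cradle_b and drain_pin between 0.03 and 0.0954 m and y of injector_b in the frame of delivery_tray between 0.098 and 0.118 m) or (horizontal distance between cradle_b and drain_pin between 0.0954 and 0.1548 m and y of injector_b in the frame of delivery_tray between 0.026 and 0.046 m) or (horizontal distance between cradle_b and drain_pin between 0.1548 and 0.2225 m and y of injector_b in the frame of delivery_tray between -0.046 and -0.026 m) or (horizontal distance between cradle_b and drain_pin between 0.2225 and 0.32 m and y of injector_b in the frame of delivery_tray between -0.118 and -0.098 m)) and x of injector_b in the frame of delivery_tray between -0.047 and -0.023 m and z of injector_b in the frame of delivery_tray between 0.04 and 0.05 m and contact force between the fingers and injector_b below 0.1 N and ((horizontal distance between cradle_c and drain_pin between 0.03 and 0.0954 m and y of injector_c in the frame of delivery_tray between 0.098 and 0.118 m) or (horizontal distance between cradle_c and drain_pin between 0.0954 and 0.1548 m and y of injector_c in the frame of delivery_tray between 0.026 and 0.046 m) or (horizontal distance between cradle_c and drain_pin between 0.1548 and 0.2225 m and y of injector_c in the frame of delivery_tray between -0.046 and -0.026 m) or (horizontal distance between cradle_c and drain_pin between 0.2225 and 0.32 m and y of injector_c in the frame of delivery_tray between -0.118 and -0.098 m)) and x of injector_c in the frame of delivery_tray between -0.047 and -0.023 m and z of injector_c in the frame of delivery_tray between 0.04 and 0.05 m and contact force between the fingers and injector_c below 0.1 N and ((horizontal distance between cradle_d and drain_pin between 0.03 and 0.0954 m and y of injector_d in the frame of delivery_tray between 0.098 and 0.118 m) or (horizontal distance between cradle_d and drain_pin between 0.0954 and 0.1548 m and y of injector_d in the frame of delivery_tray between 0.026 and 0.046 m) or (horizontal distance between cradle_d and drain_pin between 0.1548 and 0.2225 m and y of injector_d in the frame of delivery_tray between -0.046 and -0.026 m) or (horizontal distance between cradle_d and drain_pin between 0.2225 and 0.32 m and y of injector_d in the frame of delivery_tray between -0.118 and -0.098 m)) and x of injector_d in the frame of delivery_tray between -0.047 and -0.023 m and z of injector_d in the frame of delivery_tray between 0.04 and 0.05 m and contact force between the fingers and injector_d below 0.1 N); the robot touches nothing.
It fails at once if an injector is let go or falls while more than 30 mm above its lying height ((height (world z) of injector_a above 0.075 m and contact force between the fingers and injector_a below 0.05 N) or (height (world z) of injector_b above 0.075 m and contact force between the fingers and injector_b below 0.05 N) or (height (world z) of injector_c above 0.075 m and contact force between the fingers and injector_c below 0.05 N) or (height (world z) of injector_d above 0.075 m and contact force between the fingers and injector_d below 0.05 N)).
It also fails if it takes over 96 s, if anything falls off the work surface, if the arm or the gripper's body presses on something with over 40 N, if the wrist force passes 120 N, or if a joint passes its speed limit or range.

### The arm

A 6-joint arm with a two-finger parallel gripper is mounted at the origin on the work surface. World frame = base frame: x ahead of the robot, y to its left, z up, the work surface at z = 0. Lengths are in m, angles in rad, forces in N, time in s.
With the tool pointing down it reaches from about 0.25 to 0.775 m from the base axis. Payload 4 kg.
Tool frame: the origin (TCP) lies midway between the tips of the shut fingers; the grasp point (between the pads) lies 19 mm behind it; z points along the fingers, y is the direction in which the jaws open and shut (so a half turn about z gives the same grasp; the last joint's range is limited). The gripper opens to 94 mm and grips with 3 to 60 N. Pads are 16 mm wide; open, the fingers measure 119 mm over their backs; the gripper's body (75 mm by 177 mm) begins 78 mm behind the grasp point.
Start: joints at [1.079, 0.087, 1.371, -0, 1.684, -0.103], TCP at [0.209, 0.509, 0.206] pointing down, gripper open.
Joint ranges: [-3.1, 3.1], [-0.76, 2.03], [0.27, 2.55], [-1.08, 4.22], [0.17, 2.65], [-2.57, 2.57]. Speed limits (rad/s): [2.79, 2.79, 3.14, 3.14, 3.14, 3.14].

### API

Orientations are given as [roll, pitch, yaw] about the fixed x, y, z axes, in that order (R = Rz(yaw) Ry(pitch) Rx(roll)).
In Python, from bench import get_obs, snapshot, ticket gives the robot as it stands.
- The arm moves only by the shell command python3 -m creep 'ROWS' [OPENING]. ROWS is JSON, a list that holds one entry, the list of rows, each a list of 4 numbers: the shift along the tool's x, y, z in mm, then the turn about the tool's z in degrees. A call has 1 to 8 rows; each row shifts and turns the commanded pose from where the row before left it, along the tool's axes as they then stand; what a row does not reach is not made up. A row lasts 1/8 s, in which the tool goes at most 62.5 mm and 10.7 degrees, less where a joint would pass 70% of its speed; a pose out of reach is approached as far as the arm can. A call with a gripper value outside its range is refused whole. OPENING is the opening, from 0 (shut) to 1 (fully open), set as the call begins (- or left out, the last holds). The fingers move at their own pace and stop on an object; the grip force is fixed at half the most. Time passes only in rows, so rows that do not move let the fingers close. It gives the time, the measured TCP pose, the force and the opening at its end, in the units of the state.
- get_obs(): the state, without advancing time (a new reading comes with each control period).
- snapshot(name): name is "side" or "top" or "wrist"; returns a dict with "color" (400x640x3 uint8, red, green, blue), "depth" (400x640 float32, m along the optical axis (not along the pixel's ray), 0 where there is no reading), "fx", "fy", "cx", "cy" (pixels), "distortion" ([k1, k2, p1, p2, k3] as OpenCV has them; the pictures are not rectified), "extrinsics" (4x4, takes a point from world to camera coordinates). Camera axes: x right, y down, z forward; pixel columns grow to the right and rows downward; lengths in m; the calibration is good to about 2 mm. A picture is of the moment at which its call begins.
- ticket.close_job(): hands the job in, once; it reports no verdict.
The state is a dict: "time": time; "joint_positions": joint angles; "qvel": joint speeds; "joint_torque": joint torques, N m; "tool_pos": TCP position; "ee_rot": TCP orientation; "wrist_force": force on the tool from outside, world axes, zero at the start; "wrist_torque": the same for the moment, N m; "width": finger opening in m.
Only numpy, scipy, OpenCV 4.12 (cv2) and the standard library are available. Lean on these libraries where they do the work, as an engineer would, in place of code of your own. Each camera call takes 0.05 s, during which the arm holds its last target. There are 200 camera calls.

## Working session

There is one attempt and no reset: what is moved stays moved. The work goes in short steps, Python scripts to look and compute and a shell command to move; the robot and the scene stay as the last step left them, time stands still between calls to the robot, and variables do not carry over. Pictures are saved under pics/ and viewed, on a budget of 14 in all, crops included, one or two more only if the job needs it, and the job is handed in when it is done.

```bash
mkdir -p pics; ls
python3 - <<'E'
from bench import get_obs, snapshot
import cv2, numpy as np
print(get_obs())
for n in ("top","side"):
    s=snapshot(n); cv2.imwrite(f"pics/{n}0.png",s["color"][:,:,::-1]); np.savez(f"pics/{n}0.npz",**s)
    print(n,s["fx"],s["cx"],s["cy"],s["distortion"],np.round(s["extrinsics"],3).tolist())
E
```

```text
pics
{'time': 0.0, 'joint_positions': array([ 1.07893537e+00,  8.79470495e-02,  1.37225711e+00, -2.45512619e-05,
        1.68360764e+00, -1.03096026e-01]), 'qvel': array([ 0.00186452, -0.00017731,  0.00175831, -0.00084407,  0.00221223,
        0.00054685]), 'joint_torque': array([ 1.17098803e-04, -3.40183282e+01, -3.02428794e+01,  7.17988866e-02,
        3.31077143e-02, -1.78168771e-04]), 'tool_pos': array([0.20822048, 0.50845922, 0.20430709]), 'ee_rot': array([-3.13938278e+00, -2.04108290e-04,  2.75282476e+00]), 'wrist_force': array([1.15397203, 0.14291781, 0.52625466]), 'wrist_torque': array([-0.01918727,  0.01204469, -0.01479502]), 'width': 0.09414971295926644}
top 487.81973025304956 323.9729868353608 204.1410124512971 [-0.01144856  0.          0.          0.          0.        ] [[-0.021, -0.999, -0.029, 0.012], [-0.982, 0.026, -0.188, 0.427], [0.189, 0.024, -0.982, 1.298], [0.0, 0.0, 0.0, 1.0]]
side 448.9792298025143 315.3815706624099 206.2527762916369 [-0.02673088  0.          0.          0.          0.        ] [[0.7, -0.715, -0.005, -0.295], [-0.519, -0.504, -0.69, 0.233], [0.491, 0.486, -0.723, 0.823], [0.0, 0.0, 0.0, 1.0]]
```

View pics/top0.png

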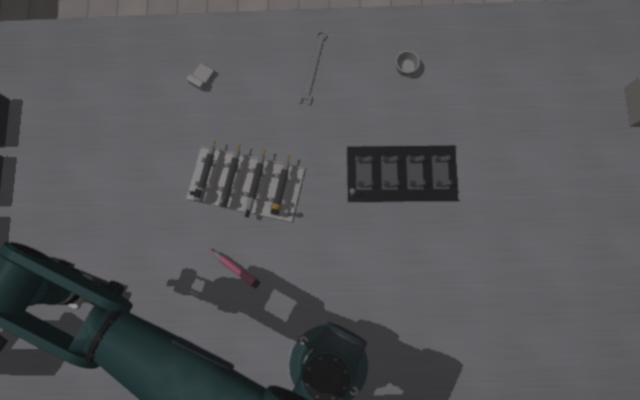

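View pics/side0.png

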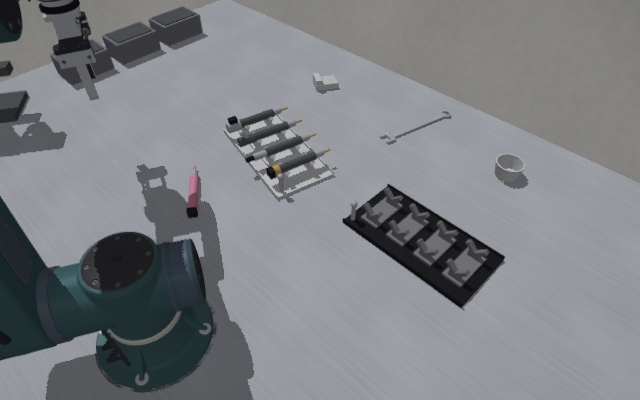

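The top view shows the drain tray around (246,184) holding four injectors. The delivery tray is around (402,173), with its pin at (352,191). Next I'll make an enlarged crop and orthographic height maps.

```bash
cat > h.py <<'E'
import numpy as np, cv2
from bench import get_obs, snapshot
def cloud(s):
    K=np.array([[s["fx"],0,s["cx"]],[0,s["fy"],s["cy"]],[0,0,1]])
    h,w=s["depth"].shape
    uv=np.stack(np.meshgrid(np.arange(w),np.arange(h)),-1).reshape(-1,1,2).astype(float)
    n=cv2.undistortPoints(uv,K,np.array(s["distortion"])).reshape(-1,2)
    d=s["depth"].reshape(-1); P=np.c_[n*d[:,None],d]
    E=np.array(s["extrinsics"]); W=(P-E[:3,3])@E[:3,:3]
    W[d<=0]=np.nan
    return W.reshape(h,w,3)
E
python3 - <<'E'
from h import *
s=dict(np.load("pics/top0.npz")); W=cloud(s)
a=s["color"][130:230,175:315,::-1]; b=s["color"][130:230,335,::-1]
im=cv2.resize(np.clip(a*2.2,0,255).astype(np.uint8),None,fx=5.5,fy=5.5,interpolation=cv2.INTER_CUBIC)
cv2.imwrite("pics/crop1.png",im)
z=W[...,2]
print("table z",np.nanmedian(z[100:130,350:380]))
# delivery tray: dark region
c=s["color"].max(2)
for nm,m in (("deliv",(z>0.004)&(z<0.09)&(W[...,1]<0)&(W[...,1]>-0.45)&(W[...,0]>.35)&(W[...,0]<.65)),("drain",(z>0.004)&(z<0.09)&(W[...,1]>0.03)&(W[...,1]<0.4)&(W[...,0]>.33)&(W[...,0]<.68))):
    p=W[m].astype(np.float32); l=(z[m]<0.02); q=p[l]
    print(nm,len(p),cv2.minAreaRect(q[:,:2]),q.min(0),q.max(0))
    t=p[p[:,2]>0.048]; print("high", len(t)); 
    if nm=="deliv": print(t)
    else:
        k,lab=cv2.partitionEffectless if False else (0,0)
E
```

```text
table z -5.912651966513213e-05Traceback (most recent call last):
  File "<stdin>", line 12, in <module>
cv2.error: OpenCV(4.12.0) /io/opencv/modules/imgproc/src/convhull.cpp:143: error: (-215:Assertion failed) total >= 0 && (depth == CV_32F || depth == CV_32S) in function 'convexHull'
```

View pics/crop1.png

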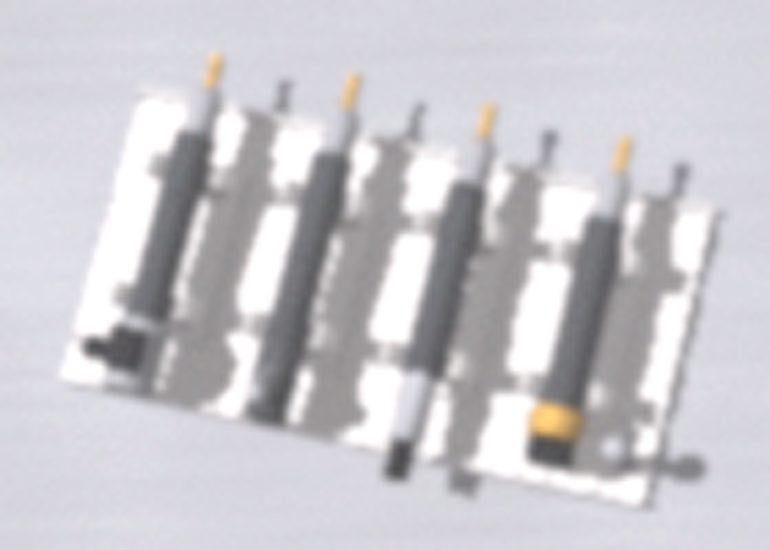

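The pin stands at the right (robot's -y) end at crop (612,450), with a ball-shaped shadow. Counting from it, the order is d, b, c, a. All nozzles point away from the robot.

Run:
```python
from h import *
for n in ("top","side"):
    s=dict(np.load(f"pics/{n}0.npz")); W=cloud(s); z=W[...,2]
    for nm,(y0,y1) in (("deliv",(-.45,-.03)),("drain",(.03,.4))):
        m=(z>0.004)&(z<0.09)&(W[...,1]<y1)&(W[...,1]>y0)&(W[...,0]>.3 if nm=="deliv" else W[...,0]>.33)&(W[...,0]<.66)
        if nm=="drain": m&=(W[...,0]>.34)
        k,lab=cv2.connectedComponents(m.astype(np.uint8)); cnt=np.bincount(lab.ravel())[1:]; m=lab==1+cnt.argmax()
        p=W[m]; q=p[p[:,2]<.03].astype(np.float32) if nm=="deliv" else p.astype(np.float32)
        print(n,nm,len(p),cv2.minAreaRect(np.ascontiguousarray(q[:,:2])))
        if nm=="deliv":
            t=p[p[:,2]>.048]; print("pin",len(t),t.mean(0) if len(t) else 0)
        else:
            hi=(m&(z>0.048)).astype(np.uint8)
            k,lab,st,ce=cv2.connectedComponentsWithStats(hi)
            for i in range(1,k):
                if st[i,4]<4: continue
                t=W[lab==i]; c=t.mean(0); u=np.linalg.svd(t[:,:2]-c[:2])[2][0] if len(t)<3000 else 0
                pr=(t[:,:2]-c[:2])@u
                print(" ",st[i,4],c.round(4),np.degrees(np.arctan(u[1]/u[0])).round(1),pr.min().round(3),pr.max().round(3),ce[i].round())
    # tray dark by colour
    c=s["color"].max(2)
```

```text
top deliv 5822 ((0.5161115527153015, -0.2208026498556137), (0.31710007786750793, 0.17000286281108856), 88.23629760742188)
pin 62 [ 0.48793917 -0.15658333  0.05407593]
top drain 5862 ((0.5054184198379517, 0.22372493147850037), (0.3160511255264282, 0.2103641927242279), 76.17302703857422)
  415 [0.5128 0.33   0.0557] -12.9 -0.094 0.071 [204. 176.]
  394 [0.4993 0.2597 0.0548] -13.3 -0.088 0.075 [230. 180.]
  380 [0.4848 0.1925 0.0533] -13.8 -0.091 0.093 [254. 185.]
  391 [0.4682 0.1224 0.054 ] -13.9 -0.101 0.07 [279. 190.]
  6 [0.4768 0.2859 0.0494] -18.2 -0.004 0.004 [220. 188.]
  4 [0.4717 0.2498 0.0488] -36.8 -0.003 0.003 [234. 190.]
  28 [0.4057 0.1033 0.0599] 13.0 -0.007 0.007 [286. 212.]
side deliv 8814 ((0.5182757377624512, -0.22132620215415955), (0.31178706884384155, 0.1654726266860962), 88.97969818115234)
pin 75 [ 0.48109383 -0.15163075  0.0544164 ]
side drain 5433 ((0.5059669017791748, 0.23698922991752625), (0.3421841263771057, 0.19835805892944336), 75.57975006103516)
  360 [0.5057 0.3295 0.0555] -12.8 -0.097 0.063 [249. 118.]
  366 [0.4952 0.2583 0.0547] -13.5 -0.094 0.07 [263. 132.]
  358 [0.4843 0.1874 0.0524] -13.8 -0.091 0.091 [279. 146.]
  426 [0.4595 0.1158 0.054 ] -9.2 -0.091 0.061 [291. 164.]
```

```bash
cat > go.py <<'E'
# usage: go.py x y z yaw_deg(or -) : shift left, in tool axes after the turn
import sys
from h import *
from bench import get_obs
o=get_obs(); p=o["tool_pos"]; r=o["ee_rot"]; yaw=np.degrees(r[2])
T=np.array([float(v) for v in sys.argv[1:4]]); ty=float(sys.argv[4])
turn=-((ty-yaw+180)%360-180)
c,s=np.cos(np.radians(ty)),np.sin(np.radians(ty)); d=(T-p)*1000
print("turn %.1f  shift %.1f %.1f %.1f | t %.2f width %.3f F %s rpy %s j6 %.2f"%(turn,c*d[0]+s*d[1],s*d[0]-c*d[1],-d[2],o["time"],o["width"],np.round(o["wrist_force"],1),np.degrees(r).round(1),o["joint_positions"][5]))
E
python3 go.py .472 .1223 .16 166.5
```

```text
turn -8.8  shift -346.6 -314.0 44.4 | t 0.10 width 0.094 F [0.4 0.4 0.3] rpy [-179.9   -0.   157.7] j6 -0.10
```

```bash
python3 -m creep '[[[0,0,0,-8.8],[-35,-31,4,0],[-35,-31,4,0],[-35,-31,5,0],[-35,-31,5,0],[-35,-31,5,0],[-35,-31,5,0],[-35,-31,5,0]]]' 0.5; python3 -m creep '[[[-35,-31,5,0],[-35,-32,5,0],[-31,-33,2,0],[0,0,0,0],[0,0,0,0]]]'; python3 go.py .472 .1223 .16 166.5
python3 - <<'E'
from h import *
s=snapshot("wrist"); np.savez("pics/w1.npz",**s)
cv2.imwrite("pics/w1.png",np.clip(s["color"][:,:,::-1]*1.6,0,255).astype(np.uint8))
E
```

```text
time: 1.1
tool_pos: [0.3966, 0.2394, 0.1719]
ee_rot: [-3.141, -0.0, 2.906]
wrist_force: [0.4, -0.4, 0.6]
width: 0.0466
time: 1.72
tool_pos: [0.4716, 0.1243, 0.1601]
ee_rot: [3.141, -0.001, 2.906]
wrist_force: [-0.1, -1.2, 0.9]
width: 0.0471
turn 0.0  shift -0.9 -1.8 0.1 | t 1.73 width 0.047 F [-0.1 -1.2  0.9] rpy [ 1.800e+02 -1.000e-01  1.665e+02] j6 -1.19
```

View pics/w1.png

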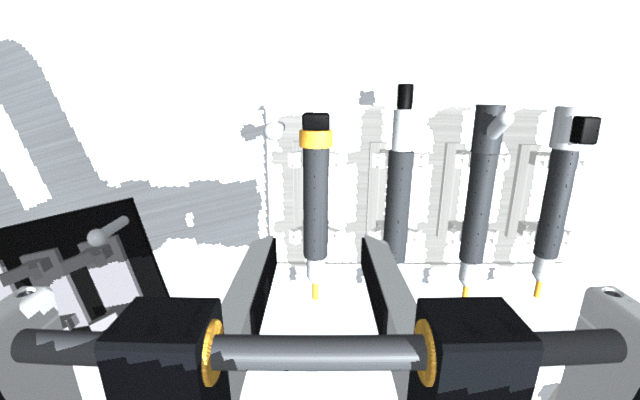

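The wrist view shows d (brass) at column 315 between the fingers, then b at 400, c at 485 and a at 560. The pin is at (273,130). I'll fit the barrel axes in the cloud.

Run:
```python
from h import *
s=dict(np.load("pics/w1.npz")); W=cloud(s); z=W[...,2]; col=s["color"].astype(int)
yw=np.radians(-13.5); ax=np.array([np.cos(yw),np.sin(yw)]); ay=np.array([-ax[1],ax[0]])
O=np.array([.4719,.1223])
X=(W[...,:2]-O)@ax; Y=(W[...,:2]-O)@ay
rows=np.arange(400)[:,None]+0*X
for i,n in enumerate("dbca"):
    m=(abs(Y-.072*i)<.02)&(z>.048)&(z<.065)&(X>-.06)&(X<.08)&(rows<300)
    t=W[m]; top=t
    a=[]; 
    for x0 in np.arange(-.04,.05,.01):
        k=m&(abs(X-x0)<.005)
        if k.sum()>10: a.append((x0,np.median(Y[k]),np.percentile(z[k],90)))
    a=np.array(a); f=np.polyfit(a[:,0],a[:,1],1)
    # along-axis colours on the centreline
    k=(abs(Y-.072*i-f[1]+.072*i)<.005)&(z>.035)&(rows<330)&(abs(X)<.14)
    br=[(int(1000*x0),int(np.median(col[k&(abs(X-x0)<.002)].sum(1)))) for x0 in np.arange(-.105,.09,.005) if (k&(abs(X-x0)<.002)).sum()>3]
    print(n,"Yoff mm",(f[1]-.072*i)*1000,"yaw",-13.5+np.degrees(f[0]),"ztop",np.median(a[:,2]),"\n ",br)
m=(z>.055)&(X>-.08)&(X<-.04)&(Y<-.02)&(Y>-.06)&(rows<300)
print("pin",W[m].mean(0),m.sum(), "table",np.nanmedian(z[20:80,300:600]))
```

```text
d Yoff mm -0.06803896346782781 yaw -13.980529833975368 ztop 0.0569110607451016 
  [(-69, 115), (-64, 114), (-59, 100), (-54, 555), (-49, 564), (-44, 561), (-39, 273), (-34, 272), (-29, 279), (-24, 281), (-19, 286), (-14, 285), (-9, 285), (-4, 283), (0, 285), (5, 283), (10, 290), (15, 288), (20, 290), (25, 286), (30, 287), (35, 282), (40, 283), (45, 282), (50, 281), (55, 278), (60, 637), (65, 649), (70, 647), (75, 646), (80, 605), (85, 553)]
b Yoff mm -2.030134408786327 yaw -13.243934681157222 ztop 0.05671170082123584 
  [(-94, 151), (-89, 99), (-84, 94), (-79, 106), (-74, 190), (-69, 614), (-64, 635), (-59, 628), (-54, 648), (-49, 650), (-44, 672), (-39, 284), (-34, 286), (-29, 280), (-24, 278), (-19, 274), (-14, 268), (-9, 263), (-4, 267), (0, 268), (5, 272), (10, 270), (15, 273), (20, 251), (25, 270), (30, 258), (35, 276), (40, 266), (45, 272), (50, 282), (55, 281), (60, 354)]
c Yoff mm -3.940175174218352 yaw -13.94640760156335 ztop 0.05665838629963675 
  [(-79, 457), (-74, 264), (-69, 282), (-64, 258), (-59, 269), (-54, 272), (-49, 255), (-44, 247), (-39, 236), (-34, 213), (-29, 222), (-24, 222), (-19, 235), (-14, 243), (-9, 245), (-4, 236), (0, 236), (5, 249), (10, 237), (15, 242), (20, 255), (25, 256), (30, 234), (35, 256), (40, 249), (45, 245), (50, 245), (55, 243), (60, 252), (65, 512), (70, 520), (75, 553), (80, 527), (85, 546)]
a Yoff mm -5.020679677732925 yaw -13.540666542340405 ztop 0.05651249575941097 
  [(-79, 543), (-74, 537), (-69, 187), (-64, 176), (-59, 157), (-54, 146), (-49, 240), (-44, 567), (-39, 186), (-34, 203), (-29, 194), (-24, 198), (-19, 197), (-14, 199), (-9, 206), (-4, 200), (0, 214), (5, 210), (10, 221), (15, 206), (20, 209), (25, 222), (30, 217), (35, 229), (40, 222), (45, 234), (50, 226), (55, 232), (60, 425), (65, 418), (70, 447), (75, 463), (80, 487), (85, 352)]
pin [0.40833087 0.10315665 0.06141047] 317 table 0.0008986887800240307
```

```bash
python3 go.py .4748 .1216 .026 166.3
```

```text
turn 0.3  shift -4.0 -2.3 134.3 | t 1.77 width 0.047 F [-0.1  0.3 -0.1] rpy [180.   -0.  166.6] j6 -1.19
```

```bash
python3 -m creep '[[[-4,-2,0,0.3],[0,0,40,0],[0,0,40,0],[0,0,30,0],[0,0,16,0],[0,0,8,0],[0,0,0,0]]]'; python3 go.py .4748 .1216 .026 166.3
python3 -m creep '[[[0,0,0,0],[0,0,0,0],[0,0,0,0],[0,0,0,0],[0,0,0,0]]]' 0;  python3 go.py .4748 .1216 .026 166.3
```

```text
time: 2.65
tool_pos: [0.4758, 0.1213, 0.0269]
ee_rot: [3.141, 0.001, 2.902]
wrist_force: [-0.1, 0.3, 0.3]
width: 0.0468
turn -0.1  shift 1.1 0.0 0.9 | t 2.65 width 0.047 F [-0.1  0.3  0.3] rpy [180.    0.  166.2] j6 -1.20
time: 3.28
tool_pos: [0.4759, 0.1206, 0.0272]
ee_rot: [-3.141, 0.001, 2.901]
wrist_force: [-2.3, -4.5, 4.5]
width: 0.021
turn -0.1  shift 1.3 0.7 1.2 | t 3.27 width 0.021 F [-2.3 -4.5  4.5] rpy [-1.800e+02  1.000e-01  1.662e+02] j6 -1.20
```

```bash
python3 -m creep '[[[0,0,-5,0],[0,0,-15,0],[0,0,-30,0],[0,0,-40,0],[0,0,-33,0],[0,0,0,0]]]'; python3 go.py .5196 -.113 .15 178.6
```

```text
time: 4.03
tool_pos: [0.4775, 0.1216, 0.153]
ee_rot: [3.138, 0.007, 2.901]
wrist_force: [-0.1, 0.6, -3.9]
width: 0.021
turn -12.4  shift -47.8 -233.5 3.0 | t 4.03 width 0.021 F [-0.1  0.6 -3.9] rpy [179.8   0.4 166.2] j6 -1.20
```

```bash
python3 -m creep '[[[0,0,0,-6.2],[0,-10,0,-6.2],[-8,-35,0,0],[-8,-40,0,0],[-8,-45,0,0],[-8,-45,0,0],[-8,-35,0,0],[-8,-20,0,0]]]'; python3 -m creep '[[[0,-4,0,0],[0,0,0,0],[0,0,0,0]]]'; python3 go.py .5196 -.113 .15 178.6
python3 - <<'E'
from h import *
s=snapshot("wrist"); np.savez("pics/w2.npz",**s)
cv2.imwrite("pics/w2.png",np.clip(s["color"][:,:,::-1]*1.6,0,255).astype(np.uint8))
E
```

```text
time: 5.03
tool_pos: [0.5159, -0.111, 0.1472]
ee_rot: [3.14, -0.004, 3.116]
wrist_force: [0.8, 0.0, -3.5]
width: 0.0213
time: 5.4
tool_pos: [0.5166, -0.1126, 0.1494]
ee_rot: [3.141, -0.0, 3.119]
wrist_force: [-0.6, -0.1, -3.8]
width: 0.0206
turn 0.1  shift -3.0 -0.3 -0.6 | t 5.40 width 0.021 F [-0.6 -0.1 -3.8] rpy [180.   -0.  178.7] j6 -1.87
```

View pics/w2.png

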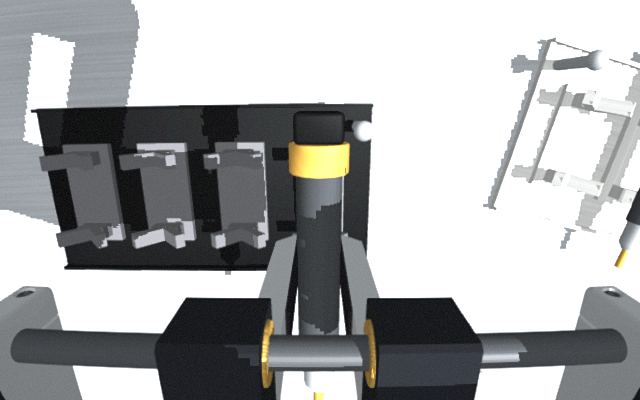

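The wrist view shows d held straight over cradle one, with the pin at (362,131). Cradles 2, 3 and 4 are at columns 240, 168 and 92. I'll measure the tray from this picture.

Run:
```python
from h import *
s=dict(np.load("pics/w2.npz")); W=cloud(s); z=W[...,2]; x=W[...,0]; y=W[...,1]
rows=np.arange(400)[:,None]+0*x
# cradle arms (z .03-.05) of cradles 2..4
arm=(z>.028)&(z<.052)&(rows<290)&(y<-.14)&(y>-.4)&(x>.4)&(x<.62)
k,lab,st,ce=cv2.connectedComponentsWithStats(arm.astype(np.uint8))
for i in range(1,k):
    if st[i,4]>60:
        t=W[lab==i]; print(st[i,4],ce[i].round(),t.mean(0).round(4),np.percentile(t,2,axis=0).round(4),np.percentile(t,98,axis=0).round(4))
base=(z>.003)&(z<.03)&(rows<272)&(x>.38)&(x<.65)&(y>-.45)&(y<0)
k,lab=cv2.connectedComponents(base.astype(np.uint8)); c=np.bincount(lab.ravel());c[0]=0
p=W[lab==c.argmax()].astype(np.float32); print(cv2.minAreaRect(np.ascontiguousarray(p[:,:2])))
m=(z>.055)&(z<.075)&(x>.42)&(x<.49)&(y>-.11)&(y<-.055)&(rows<200)
print("pin",W[m].mean(0),m.sum())
# rear rim line
r=(z>.010)&(z<.02)&(rows<115)&(y>-.36)&(y<-.1)&(x<.46)&(x>.41)
q=W[r]; f=np.polyfit(q[:,1],q[:,0],1); print("rim slope deg",np.degrees(np.arctan(f[0])),len(q), np.polyval(f,-.22))
# held d yaw
h=(z>.165)&(z<.19)&(rows<290)&(rows>175)&(abs(y+.113)<.015)
q=W[h]; print("held",np.degrees(np.polyfit(q[:,0],q[:,1],1)[0]),np.median(q[:,1]),np.percentile(q[:,2],95))
```

```text
910 [232. 160.] [ 0.4831 -0.1831  0.0409] [ 0.4773 -0.2052  0.0305] [ 0.4894 -0.1598  0.0489]
824 [ 66. 161.] [ 0.48   -0.3282  0.0407] [ 0.4741 -0.346   0.0296] [ 0.4865 -0.3035  0.0491]
880 [147. 160.] [ 0.4813 -0.2554  0.0409] [ 0.4755 -0.2768  0.0305] [ 0.4878 -0.2312  0.0489]
764 [ 81. 237.] [ 0.5493 -0.3292  0.0405] [ 0.544  -0.3479  0.0295] [ 0.5562 -0.3049  0.0488]
843 [158. 237.] [ 0.5507 -0.2572  0.0403] [ 0.5455 -0.2782  0.0297] [ 0.5578 -0.2332  0.0486]
866 [238. 237.] [ 0.5518 -0.1843  0.0401] [ 0.5466 -0.2063  0.0293] [ 0.5589 -0.1612  0.0485]
((0.5175405740737915, -0.2197882980108261), (0.31175899505615234, 0.1610817015171051), 89.09417724609375)
pin [ 0.46019744 -0.07683288  0.06137782] 343
rim slope deg 1.0944355871891687 1175 0.43966699022730665
held -1.575329075222584 -0.11198115669630426 0.18115957578508154
```

```bash
python3 go.py .5200 -.1114 .0275 178.9
```

```text
turn -0.2  shift -3.3 1.4 122.0 | t 5.45 width 0.021 F [ 0.2  0.5 -3.6] rpy [180.    0.  178.7] j6 -1.87
```

```bash
python3 -m creep '[[[-3,1,0,-0.2],[0,0,35,0],[0,0,35,0],[0,0,25,0],[0,0,12,0],[0,0,5,0],[0,0,0,0]]]'; python3 go.py .52 -.1114 .0275 178.9
```

```text
time: 6.32
tool_pos: [0.5204, -0.1131, 0.0382]
ee_rot: [-3.141, 0.001, 3.121]
wrist_force: [-0.6, -1.1, -3.6]
width: 0.0213
turn -0.1  shift 0.4 1.7 10.7 | t 6.33 width 0.021 F [-0.6 -1.1 -3.6] rpy [-1.800e+02  1.000e-01  1.788e+02] j6 -1.87
```

```bash
python3 -m creep '[[[0,1.7,2,0],[0,0,3,0],[0,0,3,0],[0,0,1.5,0],[0,0,1,0],[0,0,0,0],[0,0,0,0]]]'; python3 go.py .52 -.1114 .0275 178.9
```

```text
time: 7.2
tool_pos: [0.5199, -0.1117, 0.0273]
ee_rot: [-3.141, 0.0, 3.121]
wrist_force: [-1.4, -1.4, -0.7]
width: 0.0213
turn -0.1  shift -0.1 0.3 -0.2 | t 7.20 width 0.021 F [-1.4 -1.4 -0.7] rpy [-180.     0.   178.8] j6 -1.87
```

```bash
python3 -m creep '[[[0,0,0,0],[0,0,0,0],[0,0,0,0],[0,0,0,0],[0,0,-15,0],[0,0,-30,0],[0,0,-45,0],[0,0,-30,0]]]' 0.5; python3 go.py .4921 .1895 .15 166.3
python3 - <<'E'
from h import *
s=snapshot("wrist"); np.savez("pics/w3.npz",**s)
cv2.imwrite("pics/w3.png",np.clip(s["color"][:,:,::-1]*1.6,0,255).astype(np.uint8))
E
```

```text
time: 8.2
tool_pos: [0.5208, -0.1115, 0.1506]
ee_rot: [-3.141, 0.004, 3.121]
wrist_force: [0.0, -0.0, 0.3]
width: 0.0471
turn 12.5  shift 99.2 285.7 0.6 | t 8.20 width 0.047 F [ 0.  -0.   0.3] rpy [-179.9    0.2  178.8] j6 -1.87
```

View pics/w3.png

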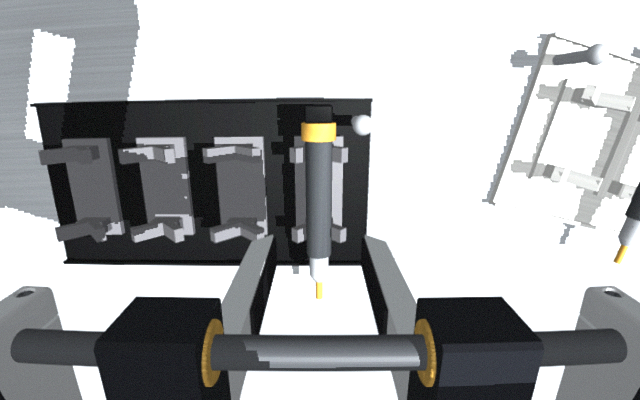

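d lies in cradle one: barrel at column 318, collar at row 131. Next is b.

```bash
python3 -m creep '[[[0,10,0,6.2],[5,20,0,6.3],[15,45,0,0],[18,50,0,0],[18,50,0,0],[18,50,0,0],[15,40,0,0],[10,20,0,0]]]'; python3 -m creep '[[[0,0,0,0],[0,0,0,0]]]';  python3 go.py .4921 .1895 .026 166.3
python3 - <<'E'
from h import *
def bar(f,O,yaw,lo=.04):
    s=dict(np.load(f)); W=cloud(s); z=W[...,2]; c=s["color"].astype(int).sum(2)
    a=np.radians(yaw); ax=np.array([np.cos(a),np.sin(a)]); ay=np.array([-ax[1],ax[0]])
    X=(W[...,:2]-O)@ax; Y=(W[...,:2]-O)@ay; r=np.arange(400)[:,None]+0*X
    m=(abs(Y)<.018)&(z>.05)&(z<.065)&(abs(X)<.035)&(r<300)
    f=np.polyfit(X[m],Y[m],1)
    k=(abs(Y-f[1])<.004)&(z>.04)&(r<300)&(abs(X)<.12)
    print("Y %.1f dyaw %.1f ztop %.4f"%(f[1]*1e3,np.degrees(f[0]),np.percentile(z[m],95)),[(int(x*1e3),int(np.median(c[k&(abs(X-x)<.002)]))) for x in np.arange(-.07,.08,.003) if (k&(abs(X-x)<.002)).sum()>3])
bar("pics/w3.npz",np.array([.5194,-.1114]),-1.1)
E
```

```text
time: 9.25
tool_pos: [0.4859, 0.1913, 0.147]
ee_rot: [3.141, 0.0, 2.905]
wrist_force: [0.3, 0.3, 0.1]
width: 0.0471
time: 9.5
tool_pos: [0.4867, 0.1884, 0.147]
ee_rot: [-3.141, 0.0, 2.903]
wrist_force: [0.4, 0.1, -0.2]
width: 0.0471
turn 0.0  shift -5.0 2.3 121.0 | t 9.50 width 0.047 F [ 0.4  0.1 -0.2] rpy [-180.     0.   166.3] j6 -1.07
Y -0.0 dyaw 0.1 ztop 0.0573 [(-70, 104), (-67, 94), (-64, 87), (-61, 238), (-57, 526), (-54, 520), (-51, 527), (-48, 537), (-45, 256), (-42, 238), (-39, 238), (-36, 238), (-33, 240), (-30, 235), (-27, 241), (-24, 240), (-21, 242), (-18, 244), (-15, 246), (-12, 248), (-9, 244), (-6, 246), (-3, 238), (0, 245), (2, 248), (5, 247), (8, 244), (11, 249), (14, 242), (17, 245), (20, 247), (23, 247), (26, 246), (29, 244), (32, 242), (35, 241), (38, 244), (41, 240), (44, 243), (47, 239), (50, 238), (53, 302), (56, 543), (59, 575), (62, 574), (65, 578), (68, 582), (71, 582), (74, 567), (77, 538), (80, 508)]
```

d is within about 1 mm along and across its cradle.

```bash
python3 -m creep '[[[-5,2,0,0],[0,0,40,0],[0,0,40,0],[0,0,25,0],[0,0,12,0],[0,0,4,0],[0,0,0,0]]]'; python3 go.py .4921 .1895 .026 166.3
python3 -m creep '[[[0,0,0,0],[0,0,0,0],[0,0,0,0],[0,0,0,0],[0,0,0,0]]]' 0;  python3 go.py .4921 .1895 .026 166.3
```

```text
time: 10.38
tool_pos: [0.4928, 0.1899, 0.0269]
ee_rot: [3.141, 0.001, 2.902]
wrist_force: [0.1, 0.5, 0.9]
width: 0.0469
turn 0.0  shift 0.5 -0.5 0.9 | t 10.38 width 0.047 F [0.1 0.5 0.9] rpy [1.800e+02 1.000e-01 1.663e+02] j6 -1.07
time: 11.0
tool_pos: [0.4924, 0.1906, 0.0266]
ee_rot: [3.14, 0.001, 2.903]
wrist_force: [-0.2, 3.2, 1.7]
width: 0.0213
turn 0.0  shift 0.0 -1.2 0.6 | t 11.00 width 0.021 F [-0.2  3.2  1.7] rpy [1.799e+02 1.000e-01 1.663e+02] j6 -1.07
```

```bash
python3 -m creep '[[[0,0,-5,0],[0,0,-15,0],[0,0,-30,0],[0,0,-40,0],[0,0,-33,0],[0,0,0,0]]]'; python3 go.py .5185 -.1831 .15 178.9
```

```text
time: 11.75
tool_pos: [0.4939, 0.1902, 0.1528]
ee_rot: [3.138, 0.007, 2.903]
wrist_force: [0.1, 0.0, -2.6]
width: 0.021
turn -12.6  shift -31.8 -372.8 2.8 | t 11.75 width 0.021 F [ 0.1  0.  -2.6] rpy [179.8   0.4 166.3] j6 -1.07
```

```bash
python3 -m creep '[[[0,0,0,-6.3],[0,-20,0,-6.3],[-5,-45,0,0],[-5,-55,0,0],[-5,-55,0,0],[-5,-55,0,0],[-5,-55,0,0],[-5,-45,0,0]]]'; python3 -m creep '[[[-1,-28,0,0],[0,-14,0,0],[0,0,0,0],[0,0,0,0]]]'; python3 go.py .5185 -.1831 .0275 178.9
```

```text
time: 12.75
tool_pos: [0.512, -0.1423, 0.1465]
ee_rot: [3.14, -0.004, 3.122]
wrist_force: [2.2, -0.0, -2.9]
width: 0.021
time: 13.25
tool_pos: [0.5135, -0.1811, 0.1485]
ee_rot: [3.14, -0.001, 3.124]
wrist_force: [0.1, -1.1, -2.6]
width: 0.0213
turn 0.1  shift -5.0 -1.9 121.0 | t 13.25 width 0.021 F [ 0.1 -1.1 -2.6] rpy [179.9  -0.  179. ] j6 -2.00
```

```bash
python3 -m creep '[[[-5,-2,0,0.1],[0,0,35,0],[0,0,35,0],[0,0,25,0],[0,0,12,0],[0,0,4,0],[0,0,0,0]]]'; python3 go.py .5185 -.1831 .0275 178.9
```

```text
time: 14.12
tool_pos: [0.5194, -0.1846, 0.0389]
ee_rot: [-3.141, 0.001, 3.121]
wrist_force: [0.9, -0.4, -3.1]
width: 0.0217
turn -0.1  shift 1.0 1.5 11.4 | t 14.12 width 0.022 F [ 0.9 -0.4 -3.1] rpy [-1.800e+02  1.000e-01  1.788e+02] j6 -2.00
```

```bash
python3 -m creep '[[[1,1.5,2,0],[0,0,3,0],[0,0,3,0],[0,0,2,0],[0,0,1.2,0],[0,0,0,0],[0,0,0,0]]]'; python3 go.py .5185 -.1831 .0275 178.9
```

```text
time: 15.0
tool_pos: [0.5178, -0.1834, 0.0269]
ee_rot: [-3.141, 0.0, 3.121]
wrist_force: [0.1, -1.3, -2.5]
width: 0.0214
turn -0.1  shift -0.7 0.3 -0.6 | t 15.00 width 0.021 F [ 0.1 -1.3 -2.5] rpy [-180.     0.   178.8] j6 -1.99
```

```bash
python3 -m creep '[[[0,0,0.8,0],[0,0,0,0]]]'; python3 -m creep '[[[0,0,0,0],[0,0,0,0],[0,0,0,0],[0,0,0,0],[0,0,-15,0],[0,0,-30,0],[0,0,-45,0],[0,0,-30,0]]]' 0.5; python3 go.py .5104 .2571 .15 166.3
```

```text
time: 15.25
tool_pos: [0.518, -0.1835, 0.0267]
ee_rot: [-3.141, 0.001, 3.121]
wrist_force: [-1.8, -0.7, 2.9]
width: 0.0209
time: 16.25
tool_pos: [0.5186, -0.1834, 0.1497]
ee_rot: [-3.14, 0.004, 3.121]
wrist_force: [0.2, 0.3, -0.1]
width: 0.0471
turn 12.5  shift 112.3 426.0 -0.3 | t 16.25 width 0.047 F [ 0.2  0.3 -0.1] rpy [-179.9    0.2  178.8] j6 -1.99
```

```bash
python3 -m creep '[[[0,20,0,6.2],[10,40,0,6.3],[12,50,0,0],[15,55,0,0],[15,55,0,0],[15,55,0,0],[15,55,0,0],[12,42,0,0]]]'; python3 -m creep '[[[10,30,0,0],[5,18,0,0],[0,0,0,0],[0,0,0,0]]]';  python3 go.py .5104 .2571 .026 166.3
cat >> h.py <<'E'
def bar(s,O,yaw):
    W=cloud(s); z=W[...,2]; c=s["color"].astype(int).sum(2)
    a=np.radians(yaw); ax=np.array([np.cos(a),np.sin(a)]); ay=np.array([-ax[1],ax[0]])
    X=(W[...,:2]-O)@ax; Y=(W[...,:2]-O)@ay; r=np.arange(400)[:,None]+0*X
    m=(abs(Y)<.018)&(z>.05)&(z<.065)&(abs(X)<.035)&(r<300)
    f=np.polyfit(X[m],Y[m],1)
    k=(abs(Y-f[1])<.004)&(z>.04)&(r<300)&(abs(X)<.12)
    print("Y %.1f dyaw %.1f ztop %.4f"%(f[1]*1e3,np.degrees(f[0]),np.percentile(z[m],95)),[(int(x*1e3),int(np.median(c[k&(abs(X-x)<.002)]))) for x in np.arange(-.072,.08,.003) if abs(abs(x)-.052)<.021 and (k&(abs(X-x)<.002)).sum()>3])
E
python3 - <<'E'
from h import *
s=snapshot("wrist"); np.savez("pics/w4.npz",**s)
bar(s,np.array([.5104,.2571]),-13.7)
bar(s,np.array([.5240,.3268]),-13.7)
cv2.imwrite("pics/w4.png",np.clip(s["color"][:,:,::-1]*1.6,0,255).astype(np.uint8))
E
```

```text
time: 17.25
tool_pos: [0.5054, 0.2034, 0.1475]
ee_rot: [3.14, 0.002, 2.904]
wrist_force: [0.2, -0.1, 0.1]
width: 0.0469
time: 17.75
tool_pos: [0.5025, 0.2501, 0.1462]
ee_rot: [-3.141, 0.0, 2.902]
wrist_force: [-0.0, 0.2, -0.2]
width: 0.047
turn -0.0  shift -6.0 8.6 120.2 | t 17.75 width 0.047 F [-0.   0.2 -0.2] rpy [-180.     0.   166.3] j6 -0.97
Y 3.3 dyaw -0.3 ztop 0.0573 [(-72, 489), (-68, 387), (-65, 364), (-62, 366), (-59, 361), (-56, 266), (-53, 258), (-50, 262), (-47, 262), (-44, 236), (-41, 235), (-38, 237), (-35, 239), (-32, 240), (33, 247), (36, 247), (39, 244), (42, 247), (45, 245), (48, 245), (51, 242), (54, 245), (57, 542), (60, 579), (63, 585), (66, 586), (69, 581), (72, 587)]
Y 3.2 dyaw -0.1 ztop 0.0572 [(-72, 142), (-68, 152), (-65, 147), (-62, 144), (-59, 139), (-56, 136), (-53, 128), (-50, 566), (-47, 620), (-44, 254), (-41, 234), (-38, 238), (-35, 278), (-32, 233), (33, 237), (36, 241), (39, 238), (42, 239), (45, 245), (48, 243), (51, 238), (54, 246), (57, 533), (60, 552), (63, 555), (66, 563), (69, 563), (72, 561)]
```

View pics/w4.png

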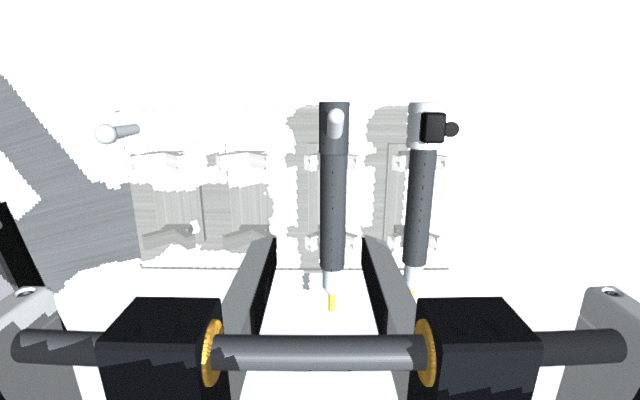

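Column 335 is c, between the fingers, and a is at column 420. Refined grips: c at (.511,.260), a at (.525,.330).

```bash
python3 go.py .5112 .2603 .026 166.2; python3 -m creep '[[[-6,11.5,0,0],[0,0,40,0],[0,0,40,0],[0,0,25,0],[0,0,12,0],[0,0,3,0],[0,0,0,0]]]'; python3 go.py .5112 .2603 .026 166.2
```

```text
turn 0.0  shift -5.9 12.1 120.2 | t 17.80 width 0.047 F [0.3 0.6 0. ] rpy [-180.     0.   166.2] j6 -0.97
time: 18.68
tool_pos: [0.5118, 0.2612, 0.0271]
ee_rot: [3.14, 0.002, 2.903]
wrist_force: [-0.5, 0.0, -0.5]
width: 0.0468
turn 0.1  shift 0.3 -1.0 1.1 | t 18.68 width 0.047 F [-0.5  0.  -0.5] rpy [1.799e+02 1.000e-01 1.663e+02] j6 -0.96
```

```bash
python3 -m creep '[[[0,-1,0,0],[0,0,0,0],[0,0,0,0],[0,0,0,0],[0,0,0,0]]]' 0;python3 go.py .5112 .2603 .026 166.2;  python3 -m creep '[[[0,0,-5,0],[0,0,-15,0],[0,0,-30,0],[0,0,-40,0],[0,0,-33,0],[0,0,0,0]]]'; python3 go.py .5165 -.2553 .15 178.9
```

```text
time: 19.3
tool_pos: [0.5109, 0.2602, 0.0266]
ee_rot: [3.141, 0.001, 2.903]
wrist_force: [0.5, 0.0, 2.6]
width: 0.0213
turn 0.1  shift -0.3 0.1 0.6 | t 19.30 width 0.021 F [0.5 0.  2.6] rpy [179.9   0.  166.3] j6 -0.96
time: 20.05
tool_pos: [0.5126, 0.2606, 0.1531]
ee_rot: [3.137, 0.006, 2.903]
wrist_force: [-0.5, 0.8, -3.6]
width: 0.021
turn -12.6  shift -13.9 -515.8 3.1 | t 20.05 width 0.021 F [-0.5  0.8 -3.6] rpy [179.7   0.4 166.3] j6 -0.96
```

```bash
python3 -m creep '[[[0,0,0,-6.3],[0,-20,0,-6.3],[-2,-45,0,0],[-2,-55,0,0],[-2,-55,0,0],[-2,-55,0,0],[-2,-55,0,0],[-2,-55,0,0]]]'; python3 -m creep '[[[-1,-55,0,0],[-1,-55,0,0],[0,-40,0,0],[0,-20,0,0],[0,0,0,0],[0,0,0,0]]]'; python3 go.py .5165 -.2553 .0275 178.9
```

```text
time: 21.05
tool_pos: [0.5126, -0.0815, 0.1467]
ee_rot: [3.141, -0.003, 3.123]
wrist_force: [-0.1, -0.4, -2.6]
width: 0.0213
time: 21.8
tool_pos: [0.5128, -0.2484, 0.1484]
ee_rot: [3.14, -0.001, 3.124]
wrist_force: [-0.3, 0.3, -3.7]
width: 0.021
turn 0.1  shift -3.8 -6.8 120.9 | t 21.80 width 0.021 F [-0.3  0.3 -3.7] rpy [179.9  -0.  179. ] j6 -2.10
```

```bash
python3 -m creep '[[[-4,-6.5,0,0.1],[0,0,35,0],[0,0,35,0],[0,0,25,0],[0,0,12,0],[0,0,4,0],[0,0,0,0]]]'; python3 go.py .5165 -.2553 .0275 178.9
```

```text
time: 22.68
tool_pos: [0.5174, -0.2568, 0.039]
ee_rot: [-3.141, 0.002, 3.121]
wrist_force: [-0.1, -0.2, -2.7]
width: 0.0209
turn -0.1  shift 1.0 1.5 11.5 | t 22.68 width 0.021 F [-0.1 -0.2 -2.7] rpy [-1.800e+02  1.000e-01  1.788e+02] j6 -2.11
```

```bash
python3 -m creep '[[[1,1.5,2,0],[0,0,3,0],[0,0,3,0],[0,0,2,0],[0,0,1.4,0],[0,0,0.5,0],[0,0,0,0]]]'; python3 go.py .5165 -.2553 .0275 178.9
```

```text
time: 23.55
tool_pos: [0.5158, -0.2556, 0.0267]
ee_rot: [-3.141, 0.001, 3.121]
wrist_force: [-2.0, -1.4, 1.1]
width: 0.0211
turn -0.1  shift -0.7 0.3 -0.8 | t 23.55 width 0.021 F [-2.  -1.4  1.1] rpy [-180.     0.   178.8] j6 -2.11
```

Set down: the weight is off the gripper. Release and go to a.

```bash
python3 -m creep '[[[0,0,0,0],[0,0,0,0],[0,0,0,0],[0,0,0,0],[0,0,-15,0],[0,0,-30,0],[0,0,-45,0],[0,0,-30,0]]]' 0.5; python3 go.py .5248 .3299 .15 166.2
```

```text
time: 24.55
tool_pos: [0.5166, -0.2556, 0.1499]
ee_rot: [-3.14, 0.004, 3.121]
wrist_force: [-0.0, -0.2, -0.4]
width: 0.0466
turn 12.6  shift 131.7 570.6 -0.1 | t 24.55 width 0.047 F [-0.  -0.2 -0.4] rpy [-179.9    0.2  178.8] j6 -2.11
```

```bash
python3 -m creep '[[[0,20,0,6.3],[5,40,0,6.3],[12,50,0,0],[13,55,0,0],[13,55,0,0],[13,55,0,0],[13,55,0,0],[13,55,0,0]]]'; python3 -m creep '[[[13,55,0,0],[13,55,0,0],[12,40,0,0],[8,25,0,0],[0,0,0,0],[0,0,0,0]]]';  python3 go.py .5248 .3299 .026 166.2
```

```text
time: 25.55
tool_pos: [0.5192, 0.141, 0.1477]
ee_rot: [3.141, 0.002, 2.901]
wrist_force: [1.6, -0.1, 0.3]
width: 0.0469
time: 26.3
tool_pos: [0.5162, 0.3195, 0.1468]
ee_rot: [-3.142, 0.001, 2.901]
wrist_force: [0.3, -0.5, -0.0]
width: 0.047
turn 0.0  shift -5.8 12.2 120.8 | t 26.30 width 0.047 F [ 0.3 -0.5 -0. ] rpy [-180.     0.   166.2] j6 -0.87
```

```bash
python3 -m creep '[[[-6,11,0,0],[0,0,40,0],[0,0,40,0],[0,0,25,0],[0,0,12,0],[0,0,4,0],[0,0,0,0]]]'; python3 go.py .5248 .3299 .026 166.2
```

```text
time: 27.18
tool_pos: [0.5253, 0.3296, 0.0262]
ee_rot: [3.14, 0.001, 2.901]
wrist_force: [-0.1, 0.5, 1.1]
width: 0.0467
turn 0.0  shift 0.6 0.2 0.2 | t 27.18 width 0.047 F [-0.1  0.5  1.1] rpy [1.799e+02 1.000e-01 1.662e+02] j6 -0.86
```

```bash
python3 -m creep '[[[0,0,0,0],[0,0,0,0],[0,0,0,0],[0,0,0,0],[0,0,0,0]]]' 0;python3 go.py .5248 .3299 .026 166.2;  python3 -m creep '[[[0,0,-5,0],[0,0,-15,0],[0,0,-30,0],[0,0,-40,0],[0,0,-33,0],[0,0,0,0]]]'; python3 go.py .5155 -.3272 .15 178.9
```

```text
time: 27.8
tool_pos: [0.5251, 0.3308, 0.026]
ee_rot: [3.138, 0.001, 2.901]
wrist_force: [1.6, 5.1, 1.3]
width: 0.0209
turn 0.0  shift 0.1 -0.9 0.0 | t 27.80 width 0.021 F [1.6 5.1 1.3] rpy [1.798e+02 1.000e-01 1.662e+02] j6 -0.86
time: 28.55
tool_pos: [0.5261, 0.3295, 0.1521]
ee_rot: [3.138, 0.006, 2.901]
wrist_force: [-0.0, -0.8, -3.2]
width: 0.021
turn -12.7  shift -2.0 -656.8 2.1 | t 28.55 width 0.021 F [-0.  -0.8 -3.2] rpy [179.8   0.3 166.2] j6 -0.86
```

```bash
python3 -m creep '[[[0,0,0,-6.3],[0,-20,0,-6.4],[-1,-45,0,0],[-1,-55,0,0],[0,-55,0,0],[0,-55,0,0],[0,-55,0,0],[0,-55,0,0]]]'; python3 -m creep '[[[0,-55,0,0],[0,-55,0,0],[0,-55,0,0],[0,-55,0,0],[0,-45,0,0],[0,-30,0,0],[0,-12,0,0],[0,0,0,0]]]'; python3 -m creep '[[[0,0,0,0]]]'; python3 go.py .5155 -.3272 .0275 178.9
```

```text
time: 29.55
tool_pos: [0.5159, -0.0123, 0.1456]
ee_rot: [3.142, -0.004, 3.123]
wrist_force: [0.4, -1.0, -3.1]
width: 0.0214
time: 30.55
tool_pos: [0.5113, -0.317, 0.1464]
ee_rot: [3.139, -0.002, 3.122]
wrist_force: [0.2, 0.0, -4.7]
width: 0.0213
time: 30.68
tool_pos: [0.512, -0.3159, 0.1475]
ee_rot: [3.14, -0.001, 3.124]
wrist_force: [-0.7, -0.0, -3.5]
width: 0.0212
turn 0.1  shift -3.7 -11.2 120.0 | t 30.68 width 0.021 F [-0.7 -0.  -3.5] rpy [179.9  -0.  179. ] j6 -2.20
```

```bash
python3 -m creep '[[[-4,-10.5,0,0.1],[0,0,35,0],[0,0,35,0],[0,0,25,0],[0,0,11,0],[0,0,3,0],[0,0,0,0]]]'; python3 go.py .5155 -.3272 .0275 178.9
```

```text
time: 31.55
tool_pos: [0.5166, -0.3285, 0.0403]
ee_rot: [-3.14, 0.002, 3.121]
wrist_force: [-0.8, -0.4, -2.8]
width: 0.0215
turn -0.1  shift 1.2 1.3 12.8 | t 31.55 width 0.021 F [-0.8 -0.4 -2.8] rpy [-1.799e+02  1.000e-01  1.788e+02] j6 -2.21
```

```bash
python3 -m creep '[[[1,1.3,2,0],[0,0,3,0],[0,0,3,0],[0,0,2.5,0],[0,0,1.5,0],[0,0,1,0],[0,0,0,0]]]'; python3 go.py .5155 -.3272 .0265 178.9
```

```text
time: 32.42
tool_pos: [0.515, -0.3272, 0.0265]
ee_rot: [-3.141, 0.0, 3.121]
wrist_force: [-0.9, -0.5, -0.9]
width: 0.021
turn -0.1  shift -0.5 -0.0 -0.0 | t 32.42 width 0.021 F [-0.9 -0.5 -0.9] rpy [-179.9    0.   178.8] j6 -2.21
```

Release, lift and move toward the tray's middle for a check.

```bash
python3 -m creep '[[[0,0,0.5,0],[0,0,0,0]]]'; python3 -m creep '[[[0,0,0,0],[0,0,0,0],[0,0,0,0],[0,0,0,0],[0,0,-15,0],[0,0,-30,0],[0,0,-45,0],[0,0,-40,0]]]' 0.5;  python3 -m creep '[[[0,30,-20,0],[0,50,-20,0],[0,30,-10,0],[0,0,0,0],[0,0,0,0]]]'
python3 - <<'E'
from h import *
s=snapshot("wrist"); cv2.imwrite("pics/w5.png",np.clip(s["color"][:,:,::-1]*1.6,0,255).astype(np.uint8))
for O in ((.5194,-.1112),(.518,-.1832),(.5166,-.2552),(.5152,-.3272)): bar(s,np.array(O),-1.1)
print(get_obs()["time"])
E
```

```text
time: 32.67
tool_pos: [0.5151, -0.3273, 0.0263]
ee_rot: [-3.14, 0.001, 3.121]
wrist_force: [-0.6, -1.8, 1.3]
width: 0.0214
time: 33.67
tool_pos: [0.5151, -0.3268, 0.1585]
ee_rot: [-3.14, 0.002, 3.121]
wrist_force: [-0.2, -0.1, 0.2]
width: 0.047
time: 34.3
tool_pos: [0.5171, -0.2172, 0.2059]
ee_rot: [-3.141, 0.0, 3.121]
wrist_force: [0.3, 0.7, 0.4]
width: 0.0472
Y -2.0 dyaw 0.2 ztop 0.0571 [(-72, 227), (-68, 224), (-65, 216), (-62, 198), (-59, 566), (-56, 635), (-53, 637), (-50, 649), (-47, 640), (-44, 356), (-41, 340), (-38, 332), (-35, 331), (-32, 335), (33, 341), (36, 357), (39, 361), (42, 361), (45, 351), (48, 355), (51, 357), (54, 552), (57, 690), (60, 685), (63, 701), (66, 704), (69, 702), (72, 693)]
Y -0.8 dyaw 0.0 ztop 0.0573 [(-72, 724), (-68, 726), (-65, 731), (-62, 733), (-59, 738), (-56, 737), (-53, 740), (-50, 742), (-47, 742), (-44, 717), (-41, 324), (-38, 340), (-35, 335), (-32, 264), (33, 353), (36, 349), (39, 350), (42, 353), (45, 351), (48, 345), (51, 348), (54, 349), (57, 660), (60, 705), (63, 704), (66, 702), (69, 707), (72, 715)]
Y 0.3 dyaw 0.1 ztop 0.0574 [(-72, 651), (-68, 605), (-65, 598), (-62, 597), (-59, 570), (-56, 376), (-53, 367), (-50, 364), (-47, 361), (-44, 332), (-41, 351), (-38, 352), (-35, 351), (-32, 198), (33, 354), (36, 354), (39, 354), (42, 353), (45, 351), (48, 350), (51, 345), (54, 367), (57, 696), (60, 713), (63, 722), (66, 715), (69, 730), (72, 728)]
Y 1.2 dyaw -0.3 ztop 0.0574 [(-72, 99), (-68, 102), (-65, 104), (-62, 102), (-59, 104), (-56, 104), (-53, 105), (-50, 749), (-47, 746), (-44, 414), (-41, 389), (-38, 392), (-35, 206), (-32, 175), (33, 342), (36, 372), (39, 369), (42, 364), (45, 358), (48, 354), (51, 352), (54, 540), (57, 735), (60, 736), (63, 735), (66, 734), (69, 733), (72, 723)]
34.35
```

View pics/w5.png

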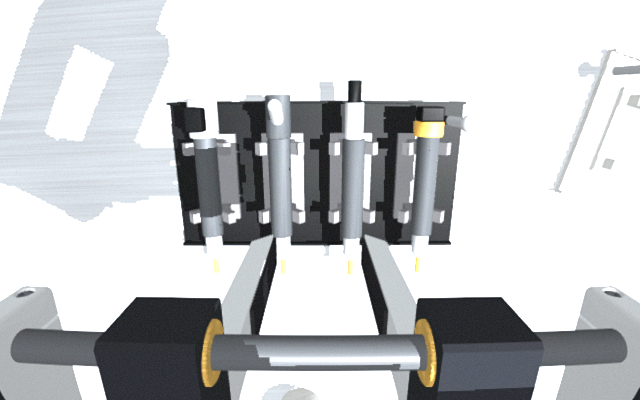

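All four lie in their cradles: d (column 427, beside the pin at (457,123)), then b (352), c (280) and a (207). The arm is clear, so I'm handing in.

```bash
python3 -c "
from bench import ticket; print(ticket.close_job())"
```

```text
the job is handed in; nothing more can be done
None
```

I moved all four injectors to the delivery tray, and the job is handed in. Counting from the pin, they lie in the order d, b, c, a, the same as on the drain tray. The robot clock read 34.4 s at my last check, out of the 96 s allowed.

- **Final check:** The last wrist picture put each injector within about 2 mm across, 2–3 mm along and 0.3° of its cradle. Barrel tops were at 57 mm, about 1 mm above the expected 56 mm, and all nozzles pointed away from the robot.
- **Release:** Each injector was lowered until the cradle took its weight before I opened the fingers. The gripper was clear of everything when I handed in.
- **Disagreement:** The across readings ran from -2.0 mm at d to +1.2 mm at a, a slight scale error in the camera. A closer look at d right after I placed it read 0.0 mm. No check failed.

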